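# Make up the spark-plug tool and snap it into the rack

## Robot

A 6-joint arm with a two-finger parallel gripper is mounted at the origin on the work surface. World frame = base frame: x ahead of the robot, y to its left, z up, the work surface at z = 0. Lengths are in m, angles in rad, forces in N, time in s.
With the tool pointing down it reaches from about 0.25 to 0.725 m from the base axis. Payload 4 kg.
Tool frame: the origin (TCP) lies at the very end of the fingers, on their centre line; the grasp point (between the pads) lies bot.grasp_offset behind it (bot.grasp_offset is the distance from the TCP to the grasp point, in m); z points along the fingers, y is the direction in which the jaws open and shut (so a half turn about z gives the same grasp; the last joint's range is limited). The gripper opens to 85 mm and grips with 20 to 120 N. Pads are 22 mm wide; open, the fingers measure 114 mm over their backs; the gripper's body (76 mm by 85 mm) begins 54 mm behind the grasp point. The pads swing forward as they close: fully open they stand 13 mm farther back than shut.
Start: joints at [-1.133, 0.241, 0.005, 1.335, 0, 1.571], TCP at [0.212, -0.453, 0.231] pointing down, gripper open.
Joint ranges: [-2.72, 2.72], [-1.05, 1.87], [-1.09, 1.28], [-1.99, 2.15], [-1.42, 1.44], [-3.14, 3.14]. Speed limits (rad/s): [2.79, 2.79, 3.14, 3.14, 3.14, 3.14].

## Interface

Orientations are given as a unit quaternion [x, y, z, w].
In Python, from workcell import bot gives the robot as it stands. The module is installed in compiled form; this text tells all that it offers.
- The arm moves only by the shell command python3 -m jog 'ROWS' [OPENING]. ROWS is JSON, a list that holds one entry, the list of rows, each a list of 6 numbers: the shift along the tool's x, y, z in m, then the turn, a rotation vector about the tool's x, y, z in degrees. In form: [[[dx, dy, dz, wx, wy, wz], ...]]. A call has 1 to 12 rows; each row shifts and turns the pose as measured when the row begins, along the tool's axes as they then stand; what a row does not reach is not made up. A row lasts 1/8 s, in which the tool goes at most 62.5 mm and 10.7 degrees, less where a joint would pass 70% of its speed; a pose out of reach is approached as far as the arm can. A call is refused whole if a number of a shift passes 0.0625 or a number of a turn 10.7, either way. A call with a gripper value outside its range is refused whole. OPENING is the finger opening in m, from 0 to 0.0854, set as the call begins (- or left out, the last holds). The fingers move at their own pace and stop on an object; the grip force is fixed at half the most. Time passes only in rows, so rows that do not move let the fingers close. It gives the time, the measured TCP pose, the force and the opening at its end, in the units of the state.
- bot.get_obs(): the state, without advancing time (a new reading comes with each control period).
- bot.camera(name): name is "scene" or "top"; returns a dict with "pixels" (420x560x3 uint8, red, green, blue), "fx", "fy", "cx", "cy" (pixels), "rvec" (rotation vector, rad) and "tvec" (3), from world to camera coordinates, as OpenCV has them. Camera axes: x right, y down, z forward; pixel columns grow to the right and rows downward; lengths in m; the calibration is good to about 2 mm. A picture is of the moment at which its call begins. There is no depth.
- bot.job_done(): hands the job in, once; it reports no verdict.
The state is a dict: "clock": time; "joint_pos": joint angles; "joint_vel": joint speeds; "tau": joint torques, N m; "eef_pos": TCP position; "tool_rot": TCP orientation; "ft_force": force on the tool from outside, world axes, zero at the start; "ft_torque": the same for the moment, N m; "grip_width": finger opening in m.
Only numpy, scipy, OpenCV 4.12 (cv2) and the standard library are available. Lean on these libraries where they do the work, as an engineer would, in place of code of your own. Each camera call takes 0.05 s, during which the arm holds its last target. There are 200 camera calls.

## Task

Push the extension bar's square drive into the long spark-plug socket (the one with the red band) until it clicks fully home, then snap the bar, upright with the socket on its lower end, into the empty pair of spring clips on the tool rack, so that it stands straight in both clips on the rack's foot. Leave the other sockets and the loose things on the bench where they are.

Things in the scene. Friction and masses are not known exactly. Their poses are not given: they have to be found in the camera images.
- bar_center (a point): Centre of the loose steel extension bar (0.3 kg, 180 mm long), 90 mm above its lower end, on its axis; z up the bar. From its lower end: square drive 16 mm long, round shaft 18 mm diameter from 16 to 136 mm, round head 24 mm diameter from 136 to 180 mm. Grip it by the head, from above; the head's middle is 68 mm above this point. Starts upright in the wooden block.
- bar: The same bar, origin at its lower end, the tip of the drive. The drive is 12.4 mm square, flats facing the bar's x and y axes, tip bevelled 2 mm. A spring ball stands 2.6 mm out of the +x flat, 8 mm up, and gives way at 6 to 8 N.
- block: Fixed dark wooden block 85 x 150 x 58 mm (x, y, z), origin under its centre. The bar stands in its middle in a round hole 48 mm deep, 1.5 mm wider than the shaft, so it may lean slightly; hole floor 10 mm above the bench. Two stubby screwdrivers stand 52 mm either side along y, tops 120 mm above the bench.
- plug_center (a point): Centre of the long spark-plug socket: loose, 0.16 kg, steel with a red band, 28 mm diameter, 70 mm tall; point 35 mm above its underside, on its axis, z up. It stands in a well of the blue tray, drive end up. With the bar fully home in it (shaft resting on its top) the bar's centre is 109 mm above this point.
- plug: The same socket, origin under it. Square hole in its top 13.6 mm wide, 16 mm deep, sides facing its x and y axes, 2 mm bevel at the mouth, groove inside all round, so the drive clicks in at any of four quarter turns. The click takes about 6 N; a push of 15 to 20 N makes sure it is home. It then hangs on the bar with 1 mm play; about 10 N pulls it off.
- tray: Fixed blue socket tray 64 x 190 x 24 mm (x, y, z), origin under its centre. Three wells 60 mm apart along y, 31 mm wide, 16 mm deep, floor 8 mm above the bench. Which well holds the long socket changes; plain short sockets stand in the other two.
- clips_mid (a point): Point on the axis of the empty pair of clips, half-way between upper and lower clip, 155 mm above the bench: the bar's middle belongs here. z up; x horizontal into the rack, the direction in which the bar is pushed into the open mouths; y along the rack. Clip centres are 25 mm above and below it, each clip 14 mm high. With the socket standing on the rack's foot the bar's centre is 1 mm above this point.
- rack: Fixed tool rack; origin under the middle of its plywood board's face, x into the board, board 188 mm high. Foot 12 mm thick, reaching 75 mm in front of the face. Clips' axis 27 mm in front of the face. Outer pairs of clips, 85 mm either side along y, hold a brass drift and a steel punch, tops 186 mm above the bench.
- clip_lower (a point): Centre of the lower clip on the clips' axis, 130 mm above the bench, axes as the point above; the upper clip is 50 mm above it. Sprung steel C clips, inner diameter 18.6 mm; mouth 14 mm wide at 6.5 mm before the axis, flaring to 26 mm at 13 mm. Each snaps over the 18 mm shaft at about 5 N; little friction holds the shaft lengthwise, so it slides down until the socket stands on the foot.
- short_a_center (a point): Centre of a plain short socket, 28 mm diameter, 44 mm tall, loose in another well of the tray; not needed, leave it.
- short_b_center (a point): Centre of the other plain short socket, same size, in the third well; leave it.
- red_tape: Roll of red tape lying flat, 90 mm wide, 22 mm high, loose; origin under its centre; leave it.
- brush: Cleaning brush with a wooden handle, lying flat, 190 mm long along its x, about 20 mm high, loose; origin under its middle; leave it.
- spanner: Steel spanner lying flat, 180 mm long along its x, 8 mm high, loose; origin under its middle; leave it.
Things that resemble listed ones, but are neither listed nor needed, are in the scene too. Of the things like the bar, leave any that is orange; of the rest the larger one is meant.

How it is judged:
By the outcome, as a careful person would: the job done as asked, in the order asked, and still so for the second after the job is handed in, with the robot touching nothing.
It also fails if it takes over 58 s, if anything falls off the work surface, if the arm or the gripper's body presses on something with over 40 N, if the wrist force passes 120 N, or if a joint passes its speed limit or range.

## Working session

There is one attempt and no reset: what is moved stays moved. The work goes in short steps, Python scripts to look and compute and a shell command to move; the robot and the scene stay as the last step left them, time stands still between calls to the robot, and variables do not carry over. Pictures are saved under pics/ and viewed, on a budget of 10 in all, crops included, one or two more only if the job needs it, and the job is handed in when it is done.

```bash
mkdir -p pics; cat > h.py <<'E'
import numpy as np, cv2
from workcell import bot
from scipy.spatial.transform import Rotation as R
def cam(n):
    c=bot.camera(n); c['img']=cv2.cvtColor(np.asarray(c['pixels']),cv2.COLOR_RGB2BGR)
    c['K']=np.array([[c['fx'],0,c['cx']],[0,c['fy'],c['cy']],[0,0,1]]); c['Rm']=cv2.Rodrigues(np.array(c['rvec'],float))[0]; c['t']=np.array(c['tvec'],float)
    c['C']=-c['Rm'].T@c['t']; return c
def ray(c,u,v):
    d=c['Rm'].T@np.array([(u-c['cx'])/c['fx'],(v-c['cy'])/c['fy'],1]); return d/np.linalg.norm(d)
def onz(c,u,v,z):
    d=ray(c,u,v); return c['C']+d*(z-c['C'][2])/d[2]
def proj(c,P):
    return cv2.projectPoints(np.array(P,float).reshape(-1,1,3),np.array(c['rvec'],float),c['t'],c['K'],None)[0].reshape(-1,2)
def tri(c1,p1,c2,p2):
    A=[];b=[]
    M=np.zeros((3,3));v=np.zeros(3)
    for c,p in((c1,p1),(c2,p2)):
        d=ray(c,*p);Q=np.eye(3)-np.outer(d,d);M+=Q;v+=Q@c['C']
    return np.linalg.solve(M,v)
E
python3 - <<'E'
from h import *
for n in('scene','top'):
    c=cam(n); cv2.imwrite(f'pics/{n}0.png',c['img']); print(n,c['C'],c['fx'],c['Rm'][2])
o=bot.get_obs(); print({k:np.round(v,4) for k,v in o.items()}, bot.grasp_offset)
E
```

```text
scene [0.88177646 0.54419479 1.10552103] 506.67199483529345 [-0.31301386 -0.42494053 -0.84938087]
top [0.34305294 0.02215762 1.03608463] 393.751167150046 [ 0.16471056 -0.00824291 -0.9863075 ]
{'clock': np.float64(0.1), 'joint_pos': array([-1.133 ,  0.2413,  0.0039,  1.3352, -0.    ,  1.5708]), 'joint_vel': array([ 0.0004,  0.    ,  0.0044, -0.0004,  0.0002,  0.0004]), 'tau': array([-4.00000e-04, -3.73139e+01,  2.53010e+01,  1.09000e-02,
       -0.00000e+00,  0.00000e+00]), 'eef_pos': array([ 0.2117, -0.4524,  0.2305]), 'tool_rot': array([ 9.761e-01,  2.172e-01, -2.000e-04, -9.000e-04]), 'ft_force': array([ 0.0204,  0.5455, -0.4523]), 'ft_torque': array([-0.0016,  0.0191,  0.0226]), 'grip_width': np.float64(0.0853)} 0.0187
```

View pics/scene0.png

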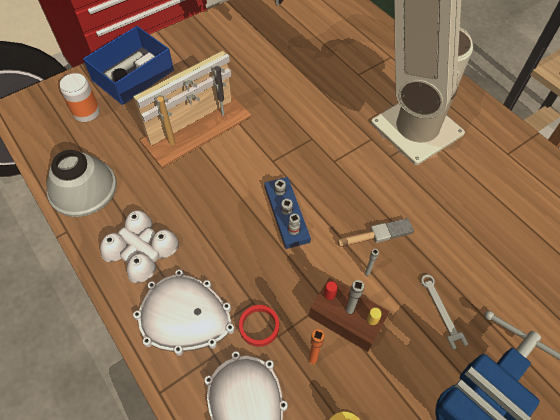

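View pics/top0.png

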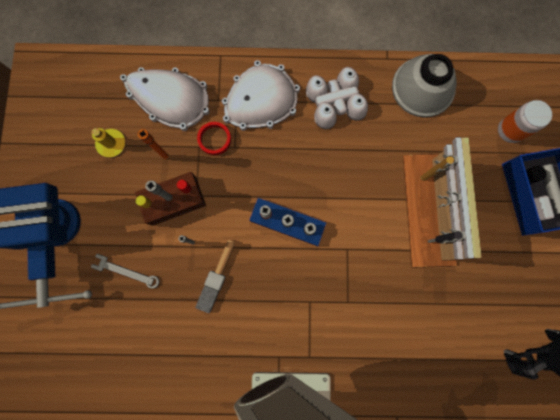

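The scene view shows the block with the bar at about (355,295), the tray at (288,212), the rack at (195,100), an orange decoy at (317,345) and a small decoy at (372,262). The top view shows the block at (170,200), the tray at (287,221) and the rack at (445,205). I'll zoom in next.

```bash
python3 - <<'E'
from h import *
s=cv2.imread('pics/scene0.png');t=cv2.imread('pics/top0.png')
def cr(i,u,v,w,h): return cv2.resize(i[v:v+h,u:u+w],(400,300),interpolation=cv2.INTER_CUBIC)
m=np.vstack([np.hstack([cr(s,300,265,100,75),cr(s,240,170,100,75)]),np.hstack([cr(t,120,165,100,75),cr(t,240,185,100,75)])])
cv2.imwrite('pics/m1.png',m)
m=np.vstack([np.hstack([cr(s,130,40,132,99),cr(t,395,125,100,75)]),np.hstack([cr(t,395,200,100,75),cr(s,180,55,60,45)])])
cv2.imwrite('pics/m2.png',m)
E
```

```text
(no output)
```

View pics/m1.png

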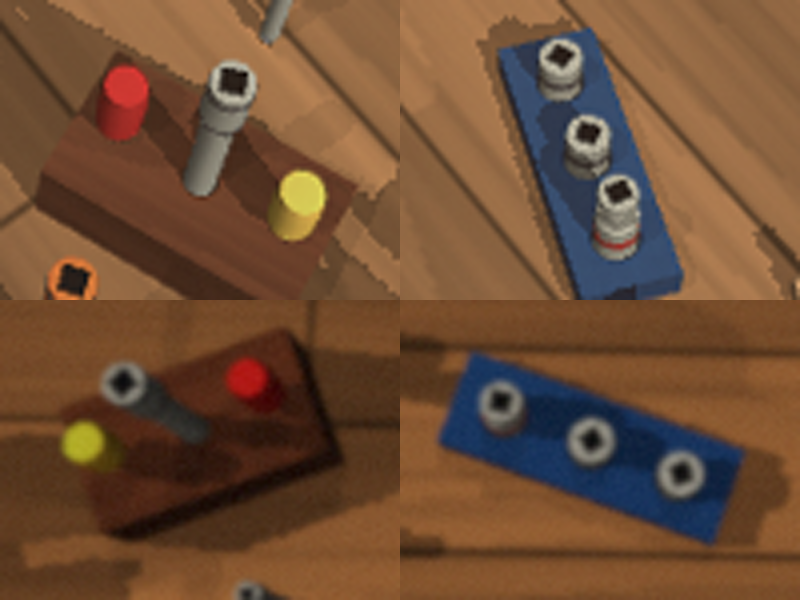

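View pics/m2.png

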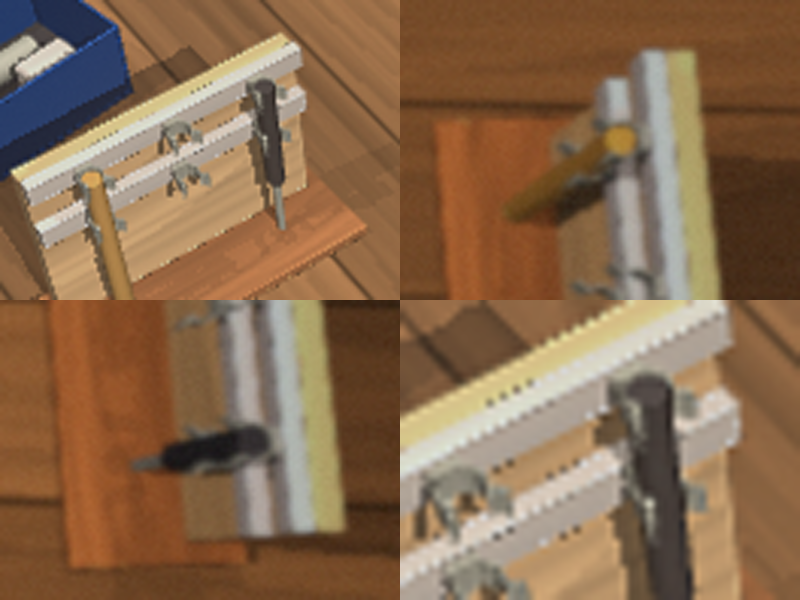

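The long socket is in the tray's left-hand well, at top (265,210) and scene (295,218). The clips lie midway between the drift (top 450,160) and the punch (top 458,235). Next I'll turn these into positions.

```bash
cat >> h.py <<'E'
def rect(c,P,half,s=0.00025):
    """metric patch of plane z=P[2] round P: x->right,y->up(image -v)"""
    n=int(2*half/s); q=np.array([[-half,-half],[half,-half],[half,half],[-half,half]])
    W=np.c_[np.array(P[:2])+q,np.full(4,P[2])]
    uv=proj(c,W).astype(np.float32); d=np.array([[0,0],[n,0],[n,n],[0,n]],np.float32)
    return cv2.warpPerspective(c['img'],cv2.getPerspectiveTransform(uv,d),(n,n),flags=cv2.INTER_CUBIC)
def sq(c,P,half=0.013,s=0.00025):
    """dark square near P at its height: centre, area side mm, yaw mod 90"""
    g=rect(c,P,half,s).max(2); best=None
    th=0.5*(np.percentile(g,5)+np.percentile(g,80))
    n,l,st,ce=cv2.connectedComponentsWithStats((g<th).astype(np.uint8))
    k=min(range(1,n),key=lambda i:np.hypot(*(ce[i]-g.shape[0]/2))-st[i,4]*.02)
    v,u=np.nonzero(l==k); z=(u-u.mean())+1j*(v-v.mean()); a=np.sum(z**4)
    yaw=(np.degrees(np.angle(a))/4+45)%90
    cn=cv2.findContours((l==k).astype(np.uint8),0,2)[0][0]
    return np.array([P[0]-half+u.mean()*s,P[1]-half+v.mean()*s]).round(4),round(len(u)**.5*s*1e3,1),round(yaw,1),cv2.minAreaRect(cn)[1:]
E
python3 - <<'E'
from h import *
s=cam('scene');t=cam('top')
np.set_printoptions(precision=4,suppress=True)
pts={'bar top':((358.3,285.2),(150.7,185.5)),'plug':((295,218),(265.3,210.5)),'sA':((287,203.5),(287.7,220)),'sB':((280.3,184.3),(310.2,228.5)),
'drift':((160.4,98.3),(450,160)),'punch':((217.5,68.5),(458.5,235))}
zs={'bar top':.19,'plug':.078,'sA':.052,'sB':.052,'drift':.186,'punch':.186}
for k,(a,b) in pts.items():
    print(k,'tri',tri(s,a,t,b),'S',onz(s,*a,zs[k])[:2],'T',onz(t,*b,zs[k])[:2])
    if k in('bar top','plug','sA','sB'):
        for n,c,p in(('S',s,a),('T',t,b)): print('   sq',n,sq(c,onz(c,*p,zs[k])))
def blob(c,lo,hi,box):
    h=cv2.cvtColor(c['img'],cv2.COLOR_BGR2HSV); m=cv2.inRange(h,lo,hi); mm=np.zeros_like(m);u,v,w,hh=box;mm[v:v+hh,u:u+w]=m[v:v+hh,u:u+w]; return mm
m=blob(t,(100,100,40),(125,255,255),(240,185,100,75)); cn=max(cv2.findContours(m,0,2)[0],key=cv2.contourArea)
r=cv2.minAreaRect(np.array([onz(t,*p[0],.024)[:2]*1000 for p in cn],np.float32)); print('tray',r)
E
```

```text
bar top tri [0.5228 0.3173 0.1888] S [0.5227 0.3181] T [0.523  0.3163]
   sq S (array([0.5227, 0.3169]), 12.7, np.float64(40.5), ((53.397029876708984, 52.75430679321289), 43.9583740234375))
   sq T (array([0.5236, 0.3174]), 10.9, np.float64(42.2), ((45.04891586303711, 45.77845764160156), 43.15238952636719))
plug tri [0.4888 0.0708 0.0749] S [0.4893 0.073 ] T [0.4891 0.0699]
   sq S (array([0.4901, 0.0707]), 13.0, np.float64(79.5), ((53.150482177734375, 56.046627044677734), 78.2317123413086))
   sq T (array([0.4907, 0.0715]), 10.7, np.float64(79.5), ((45.43690872192383, 45.07913589477539), 79.69515228271484))
sA tri [0.4698 0.0146 0.0493] S [0.4705 0.0163] T [0.4698 0.0142]
   sq S (array([0.4702, 0.014 ]), 13.4, np.float64(35.0), ((58.408992767333984, 57.0034294128418), 38.65980911254883))
   sq T (array([0.4707, 0.0148]), 11.3, np.float64(33.1), ((48.90851974487305, 47.16607666015625), 32.735225677490234))
sB tri [ 0.4493 -0.0424  0.0482] S [ 0.4504 -0.0398] T [ 0.4493 -0.0426]
   sq S (array([ 0.4503, -0.0426]), 13.4, np.float64(21.2), ((55.89910125732422, 55.966373443603516), 19.653823852539062))
   sq T (array([ 0.451 , -0.0419]), 11.4, np.float64(21.4), ((50.28021240234375, 47.11793518066406), 18.434947967529297))
drift tri [ 0.5949 -0.3472  0.1844] S [ 0.5954 -0.3457] T [ 0.5943 -0.3464]
punch tri [ 0.4253 -0.3555  0.1849] S [ 0.4253 -0.3529] T [ 0.4261 -0.3562]
tray ((470.3517150878906, 15.02813720703125), (186.98651123046875, 62.62039566040039), 70.70153045654297)
```

```bash
cat >> h.py <<'E'
def delta(P=None,yaw=None,tilt=True):
    """remaining shift in tool axes (m), turn to upright + yaw (tool x heading, deg) as rotvec deg in tool axes"""
    o=bot.get_obs(); T=R.from_quat(o['tool_rot']); p=np.array(o['eef_pos']); h=np.degrees(np.arctan2(*T.as_matrix()[[1,0],0]))
    if yaw is None: yaw=h
    G=R.from_euler('z',yaw,degrees=True)*R.from_euler('x',180,degrees=True)
    np.set_printoptions(precision=4,suppress=True)
    print('t',round(float(o['clock']),2),'tcp',p,'head',round(h,2),'F',np.array(o['ft_force']).round(1),'w',round(float(o['grip_width']),4),'q6',round(float(np.degrees(o['joint_pos'][5])),1))
    if P is not None: print('shift',T.inv().apply(np.array(P)-p))
    print('turn',np.degrees((T.inv()*G).as_rotvec()))
E
python3 - <<'E'
from h import *
s=cam('scene');t=cam('top')
def blob(c,ranges,box):
    u,v,w,hh=box; h=cv2.cvtColor(c['img'],cv2.COLOR_BGR2HSV)[v:v+hh,u:u+w]; m=sum(cv2.inRange(h,*r) for r in ranges)
    n,l,st,ce=cv2.connectedComponentsWithStats(m); k=1+np.argmax(st[1:,4]); ys,xs=np.nonzero(l==k); return ce[k]+[u,v],st[k]
for n,rs in(('red',[((0,200,90),(4,255,255)),((175,200,90),(180,255,255))]),('yel',[((24,150,90),(34,255,255))])):
    print(n,blob(s,rs,(310,270,80,75)),blob(t,rs,(130,168,75,55)))
# manual top centres from the crops
for n,a,b in(('red',(331.3,285.5),(182,184.3)),('yel',(375.5,312.7),(140.8,200.3))): print(n,tri(s,a,t,b),onz(s,*a,.12),onz(t,*b,.12))
E
python3 -m jog '[[[0,0,-0.03,0,0,-8.3],[0,0,-0.03,0,0,-8.3],[0,0,-0.01,0,0,-8.3],[0.055,-0.018,0,0,0,0],[0.055,-0.018,0,0,0,0],[0.055,-0.018,0,0,0,0],[0.055,-0.018,0,0,0,0],[0.055,-0.018,0,0,0,0],[0.055,-0.018,0,0,0,0]]]' 0.06
python3 - <<'E'
from h import *
delta([.523,.317,.26],50)
E
```

```text
clock: 1.42
eef_pos: [0.3399, -0.1234, 0.3025]
tool_rot: [0.905, 0.425, 0.002, -0.0]
ft_force: [1.4, -0.4, -0.2]
grip_width: 0.0602
t 1.43 tcp [ 0.3399 -0.1234  0.3025] head 50.24 F [ 1.4 -0.4 -0.2] w 0.0602 q6 109.7
shift [ 0.4555 -0.1409  0.0438]
turn [ 0.0478 -0.1791  0.2422]Traceback (most recent call last):
  File "<stdin>", line 7, in <module>
  File "<stdin>", line 5, in blob
    return _wrapfunc(a, 'argmax', axis=axis, out=out, **kwds)
    return bound(*args, **kwds)
ValueError: attempt to get argmax of an empty sequence
```

```bash
python3 -m jog '[[[0.054,-0.017,0,0,0,0],[0.054,-0.017,0,0,0,0],[0.054,-0.017,0,0,0,0],[0.054,-0.017,0,0,0,0],[0.054,-0.017,0,0,0,0],[0.054,-0.017,0,0,0,0],[0.054,-0.017,0,0,0,0],[0.04,-0.014,0,0,0,0],[0,0,0,0,0,0]]]'
python3 - <<'E'
from h import *
s={'img':cv2.imread('pics/scene0.png')};c=cam('scene');s={**c,**s};c=cam('top');t={**c,'img':cv2.imread('pics/top0.png')}
for n,a,b in(('red',(331.3,282.5),(182,184.3)),('yel',(375.5,312.7),(140.8,200.3))): print(n,tri(s,a,t,b),onz(s,*a,.12),onz(t,*b,.12))
delta([.523,.317,.26],50)
E
```

```text
clock: 2.55
eef_pos: [0.5083, 0.3017, 0.3029]
tool_rot: [0.904, 0.428, 0.003, 0.002]
ft_force: [-0.6, -0.8, 0.0]
grip_width: 0.06
red [0.54028458 0.26504819 0.12759311] [0.53744866 0.26306333 0.12      ] [0.54211174 0.2668899  0.12      ]
yel [0.50300244 0.36505575 0.1110185 ] [0.50596394 0.36708869 0.12      ] [0.50186112 0.3612648  0.12      ]
t 2.65 tcp [0.5078 0.2992 0.3039] head 50.48 F [-0.5 -0.2  0.9] w 0.06 q6 160.2
shift [0.0233 0.0001 0.044 ]
turn [ 0.3542 -0.2433  0.48  ]
```

```bash
python3 -m jog '[[[0.023,0,0.02,0.35,-0.25,0.5],[0,0,0.02,0,0,0],[0,0,0,0,0,0]]]'; python3 - <<'E'
from h import *
delta([.5228,.3168,.149],50)
E
```

```text
clock: 3.02
eef_pos: [0.5227, 0.3131, 0.2656]
tool_rot: [0.907, 0.42, 0.001, 0.0]
ft_force: [-1.0, 0.8, 0.2]
grip_width: 0.0596
t 3.02 tcp [0.5227 0.3131 0.2656] head 49.7 F [-1.   0.8  0.2] w 0.0596 q6 161.2
shift [ 0.0028 -0.0024  0.1166]
turn [ 0.0752 -0.0694 -0.2968]
```

```bash
python3 -m jog '[[[0.003,-0.002,0.03,0,0,0],[0,0,0.03,0,0,0],[0,0,0.03,0,0,0],[0,0,0,0,0,0]]]'; python3 - <<'E'
from h import *
for i in range(3): delta([.5228,.3168,.149],50); cam('top')
E
```

```text
clock: 3.52
eef_pos: [0.5251, 0.3132, 0.1811]
tool_rot: [0.909, 0.418, 0.005, 0.0]
ft_force: [0.0, 0.7, 0.2]
grip_width: 0.06
t 3.52 tcp [0.5251 0.3132 0.1811] head 49.38 F [0.  0.7 0.2] w 0.06 q6 161.5
shift [ 0.0009 -0.0043  0.0321]
turn [ 0.2771 -0.5532 -0.6211]
t 3.58 tcp [0.5263 0.3139 0.1832] head 49.38 F [ 0.4 -0.3  0.8] w 0.0597 q6 161.5
shift [-0.0006 -0.0047  0.0341]
turn [ 0.3506 -0.7668 -0.6212]
t 3.62 tcp [0.5271 0.3146 0.1843] head 49.4 F [-0.   0.7  0.8] w 0.06 q6 161.5
shift [-0.0017 -0.0049  0.0352]
turn [ 0.3944 -0.9063 -0.6076]
```

```bash
python3 -m jog '[[[-0.001,-0.005,0.015,0.3,-0.8,-0.6],[0,0,0.015,0,0,0],[0,0,0.003,0,0,0],[0,0,0,0,0,0]]]'; python3 - <<'E'
from h import *
for i in range(3): delta([.5228,.3168,.149],50); cam('top')
E
```

```text
clock: 4.18
eef_pos: [0.5243, 0.3187, 0.1522]
tool_rot: [0.906, 0.423, 0.004, 0.0]
ft_force: [-0.1, 1.0, 0.7]
grip_width: 0.0601
t 4.17 tcp [0.5243 0.3187 0.1522] head 50.06 F [-0.1  1.   0.7] w 0.0601 q6 161.3
shift [-0.0024  0.0001  0.0032]
turn [ 0.1751 -0.3678  0.0574]
t 4.22 tcp [0.5242 0.3187 0.1523] head 50.06 F [ 0.5 -0.8  0.1] w 0.0597 q6 161.3
shift [-0.0024  0.0001  0.0033]
turn [ 0.1758 -0.3664  0.0593]
t 4.28 tcp [0.5244 0.3187 0.1526] head 50.05 F [ 0.1 -0.3  0.7] w 0.0601 q6 161.3
shift [-0.0025  0.      0.0035]
turn [ 0.1831 -0.3949  0.0541]
```

```bash
python3 -m jog '[[[-0.0025,0,0.003,0.2,-0.4,0],[0,0,0,0,0,0]]]' 0.045; python3 -m jog '[[[0,0,0,0,0,0],[0,0,0,0,0,0],[0,0,0,0,0,0],[0,0,0,0,0,0],[0,0,0,0,0,0],[0,0,0,0,0,0]]]' 0.01;  python3 - <<'E'
from h import *
delta([.5228,.3168,.149],50)
E
```

```text
clock: 4.58
eef_pos: [0.5232, 0.3169, 0.1502]
tool_rot: [0.906, 0.423, 0.0, -0.0]
ft_force: [0.1, 0.6, -0.3]
grip_width: 0.045
clock: 5.32
eef_pos: [0.5234, 0.3168, 0.1506]
tool_rot: [0.906, 0.423, 0.001, -0.0]
ft_force: [0.1, 0.4, -0.3]
grip_width: 0.0226
t 5.33 tcp [0.5234 0.3168 0.1506] head 50.04 F [ 0.1  0.4 -0.3] w 0.0226 q6 161.1
shift [-0.0004 -0.0005  0.0016]
turn [ 0.0278 -0.084   0.041 ]
```

```bash
python3 -m jog '[[[0,0,-0.02,0,0,0],[0,0,-0.03,0,0,0],[0,0,-0.03,0,0,0],[0,0,-0.03,0,0,0],[0,0,-0.015,0,0,0],[0,0,0,0,0,0]]]'; python3 - <<'E'
from h import *
delta([.4905,.0713,.245],88)
s=cam('scene');t=cam('top')
def cr(i,u,v,w,h): return cv2.resize(i[v:v+h,u:u+w],(400,300),interpolation=cv2.INTER_CUBIC)
cv2.imwrite('pics/m3.png',np.hstack([cr(s['img'],290,200,132,99),cr(t['img'],100,140,120,90)]))
E
```

```text
clock: 6.08
eef_pos: [0.522, 0.3161, 0.2729]
tool_rot: [0.906, 0.423, -0.004, 0.0]
ft_force: [-0.3, -0.0, -3.2]
grip_width: 0.0225
t 6.08 tcp [0.522  0.3161 0.2729] head 50.04 F [-0.3 -0.  -3.2] w 0.0225 q6 161.1
shift [-0.2076  0.1331  0.0291]
turn [ -0.299    0.3697 -37.9562]
```

View pics/m3.png

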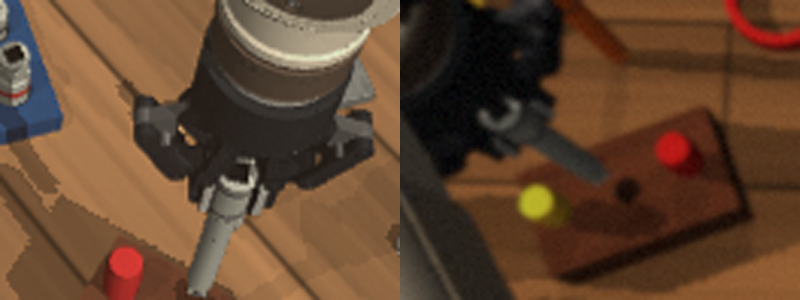

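The bar is clear of the block and held upright. Its tip is at top px (161.5,195) and scene px (356,296). Next I'll move it over the socket.

```bash
python3 -m jog '[[[-0.04,0.0256,0,0,0,0],[-0.04,0.0256,0,0,0,0],[-0.04,0.0256,0,0,0,0],[-0.04,0.0256,0,0,0,0],[-0.025,0.016,0,0,0,0],[0,0,0,0,0,-9.5],[0,0,0,0,0,-9.5],[0,0,0,0,0,-9.5],[0,0,0,0,0,-9.5],[0,0,0,0,0,0]]]'; python3 - <<'E'
from h import *
s=cam('scene');t=cam('top')
print('tip before',tri(s,(356,295.7),t,(161.5,194.9)))
delta([.4905,.0713,.24],88)
E
```

```text
clock: 7.42
eef_pos: [0.4844, 0.0889, 0.2566]
tool_rot: [0.712, 0.702, -0.018, -0.008]
ft_force: [0.8, 0.1, -2.6]
grip_width: 0.0227
tip before [0.51496776 0.31480397 0.11914759]
t 7.53 tcp [0.4846 0.089  0.2569] head 89.12 F [ 0.5  0.1 -2.4] w 0.023 q6 101.5
shift [-0.0173  0.0068  0.0169]
turn [-2.0476  0.8118  1.11  ]
```

```bash
python3 -m jog '[[[-0.0173,0.0068,0.006,-2,0.8,1.1],[0,0,0,0,0,0],[0,0,0,0,0,0]]]'; python3 - <<'E'
from h import *
s=cam('scene');t=cam('top')
delta([.4905,.0713,.24],88)
def cr(i,u,v,w,h): return cv2.resize(i[v:v+h,u:u+w],(400,400),interpolation=cv2.INTER_CUBIC)
cv2.imwrite('pics/m4.png',np.hstack([cr(s['img'],250,150,80,80),cr(t['img'],230,170,80,80)]))
np.save('p4.npy',{'s':s,'t':t},allow_pickle=True)
o=bot.get_obs();p=np.array(o['eef_pos'])
for c in(s,t): print(proj(c,[p,p-[0,0,.1406],[.4905,.0713,.078]]))
E
```

```text
clock: 7.9
eef_pos: [0.4905, 0.0718, 0.2499]
tool_rot: [0.721, 0.693, -0.001, -0.001]
ft_force: [0.1, 0.7, -3.2]
grip_width: 0.0226
t 8.0 tcp [0.4906 0.0719 0.25  ] head 87.8 F [-0.1  0.9 -2.5] w 0.0227 q6 100.5
shift [-0.0006 -0.0001  0.01  ]
turn [-0.102  -0.0124 -0.2031]
[[296.8261 175.4913]
 [294.6668 210.9985]
 [294.1456 217.7503]]
[[260.4421 196.8926]
 [263.8741 207.8473]
 [264.7377 209.9219]]
```

View pics/m4.png

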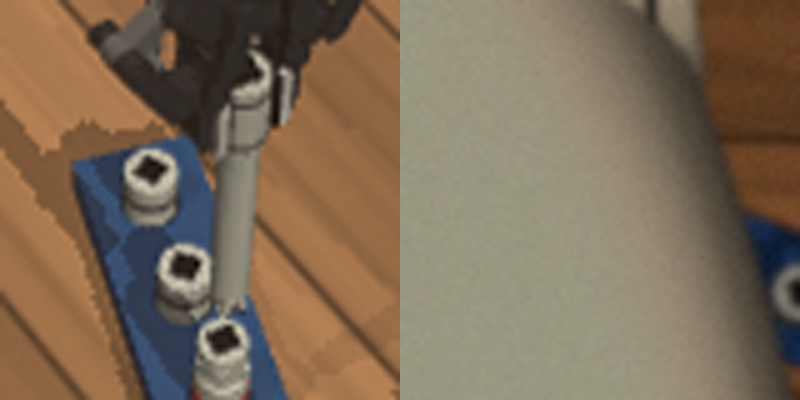

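Scene crop: the head hole is at about (299,164.5), the tip at about (296.2,211.6) and the socket mouth at about (294.6,218), all in scene pixels. The tip appears slightly to the right, so I'll measure the lean.

```bash
python3 - <<'E'
from h import *
np.set_printoptions(precision=4,suppress=True)
d=np.load('p4.npy',allow_pickle=True).item(); s=d['s']
I=cv2.resize(s['img'][150:230,250:330],None,fx=8,fy=8,interpolation=cv2.INTER_CUBIC); sat=cv2.cvtColor(I,cv2.COLOR_BGR2HSV)[...,1]
rows=[]
for v in range(182,207):
    r=sat[int((v-150+.5)*8)]<75; x=np.nonzero(r)[0]; 
    # run containing column ~ (296.5-250)*8
    c=int((296.6-250+.5)*8); a=c
    if not r[c]: continue
    while r[a-1]: a-=1
    b=c
    while r[b+1]: b+=1
    rows.append((v,(a+b)/2/8+250-.5,(b-a)/8))
rows=np.array(rows); print(rows[::3])
g=rows[(rows[:,2]>5.5)&(rows[:,2]<9)]; k=np.polyfit(g[:,0],g[:,1],1); print('fit',k,np.polyval(k,[183,206,210]))
P=np.array([.4906,.0719,.25])
z=np.array([.235,.18,.125,.1094]); pr=proj(s,np.c_[np.tile(P[:2],(4,1)),z]); print(pr, np.polyval(k,pr[:,1])-pr[:,0])
for u in(294.7,295.5,296.2): print(onz(s,u,211.3,.1094)[:2])
print(sq(s,onz(s,299,164.5,.2894)), sq(s,onz(s,294.6,218,.078)))
E
```

```text
[[182.     297.125    7.75  ]
 [185.     296.8125   7.625 ]
 [188.     296.0625   8.625 ]
 [191.     296.375    8.    ]
 [194.     296.0625   8.125 ]
 [197.     295.6875   7.875 ]
 [200.     290.5625  17.625 ]
 [203.     294.0625  10.375 ]
 [206.     289.75    18.5   ]]
fit [ -0.0777 311.1012] [296.8781 295.0904 294.7796]
[[296.595  179.6466]
 [295.7144 194.1127]
 [294.9049 207.4096]
 [294.6871 210.9876]] [0.5437 0.3    0.076  0.0157]
[0.4911 0.0726]
[0.4896 0.0737]
[0.4883 0.0746]
(array([0.4896, 0.0712]), 20.5, np.float64(84.2), ((103.0, 103.0), 90.0)) (array([0.49  , 0.0707]), 12.9, np.float64(79.3), ((53.354434967041016, 55.842674255371094), 78.2317123413086))
```

```bash
python3 -m jog '[[[-0.001,0,0.01,0,0,-0.2],[0,0,0.01,0,0,0],[0,0,0.006,0,0,0],[0,0,0,0,0,0]]]'; python3 - <<'E'
from h import *
delta([.4905,.0710,.2026],88)
E
python3 -m jog '[[[0,0,0.005,0,0,0],[0,0,0.004,0,0,0]]]'
python3 - <<'E'
from h import *
delta([.4905,.0710,.2026],88)
E
```

```text
clock: 8.5
eef_pos: [0.4902, 0.0716, 0.2214]
tool_rot: [0.719, 0.695, -0.001, -0.001]
ft_force: [-0.2, -0.4, -2.6]
grip_width: 0.0226
t 8.5 tcp [0.4902 0.0716 0.2214] head 88.06 F [-0.2 -0.4 -2.6] w 0.0226 q6 100.2
shift [-0.0006  0.0004  0.0188]
turn [-0.1988 -0.0035  0.0619]
clock: 8.75
eef_pos: [0.4907, 0.0717, 0.2125]
tool_rot: [0.719, 0.695, -0.001, -0.001]
ft_force: [-0.4, -0.5, -2.6]
grip_width: 0.0224
t 8.75 tcp [0.4907 0.0717 0.2125] head 88.06 F [-0.4 -0.5 -2.6] w 0.0224 q6 100.2
shift [-0.0007 -0.0002  0.0099]
turn [-0.11   -0.014   0.0565]
```

```bash
for i in 1; do python3 -m jog '[[[-0.0007,0,0.003,0,0,0],[0,0,0.003,0,0,0]]]'; python3 -m jog '[[[0,0,0.003,0,0,0]]]';python3 -m jog '[[[0,0,0.003,0,0,0]]]'; python3 -m jog '[[[0,0,0.002,0,0,0]]]'; done
```

```text
clock: 9.0
eef_pos: [0.4916, 0.0708, 0.2078]
tool_rot: [0.719, 0.695, 0.001, 0.0]
ft_force: [-0.6, -0.6, 3.0]
grip_width: 0.0226
clock: 9.12
eef_pos: [0.4916, 0.0707, 0.2047]
tool_rot: [0.719, 0.695, 0.001, 0.0]
ft_force: [-0.4, 0.1, -3.5]
grip_width: 0.0227
clock: 9.25
eef_pos: [0.492, 0.0709, 0.2023]
tool_rot: [0.719, 0.695, 0.001, 0.001]
ft_force: [-2.2, -0.4, 14.8]
grip_width: 0.0227
clock: 9.38
eef_pos: [0.4926, 0.0712, 0.2024]
tool_rot: [0.719, 0.695, 0.003, 0.001]
ft_force: [-3.5, -0.2, 17.1]
grip_width: 0.0229
```

```bash
python3 -m jog '[[[0,-0.001,0.003,0,0,0]]]'; python3 -m jog '[[[0,0,-0.002,0,0,0],[0,0,-0.012,0,0,0],[0,0,-0.02,0,0,0],[0,0,-0.03,0,0,0],[0,0,-0.03,0,0,0],[0,0,0,0,0,0],[0,0,0,0,0,0]]]'; python3 - <<'E'
from h import *
# clip axis and pre-position 70mm before, rack frame
a=np.array([.5949,-.3465]);b=np.array([.4256,-.3545]);m=(a+b)/2;y=(a-b)/np.linalg.norm(a-b);x=np.array([y[1],-y[0]]);print(m,x,np.degrees(np.arctan2(*y[::-1])))
pre=m-x*.08;print(pre)
delta([*pre,.27],None)
s=cam('scene');cv2.imwrite('pics/m5.png',cv2.resize(s['img'][130:250,220:380],None,fx=4,fy=4,interpolation=cv2.INTER_CUBIC))
E
```

```text
clock: 9.5
eef_pos: [0.4924, 0.0714, 0.2024]
tool_rot: [0.719, 0.695, 0.004, 0.002]
ft_force: [-4.5, -1.1, 18.6]
grip_width: 0.0227
clock: 10.38
eef_pos: [0.4893, 0.0713, 0.2943]
tool_rot: [0.719, 0.695, 0.0, -0.001]
ft_force: [-0.6, -0.1, -4.5]
grip_width: 0.0229
[ 0.51025 -0.3505 ] [ 0.04720073 -0.99888542] 2.705407755317783
[ 0.50647394 -0.27058917]
t 10.38 tcp [0.4893 0.0713 0.2943] head 88.07 F [-0.6 -0.1 -4.5] w 0.0229 q6 100.2
shift [-0.3412  0.0287  0.0236]
turn [-0.1072 -0.1058  0.0001]
```

View pics/m5.png

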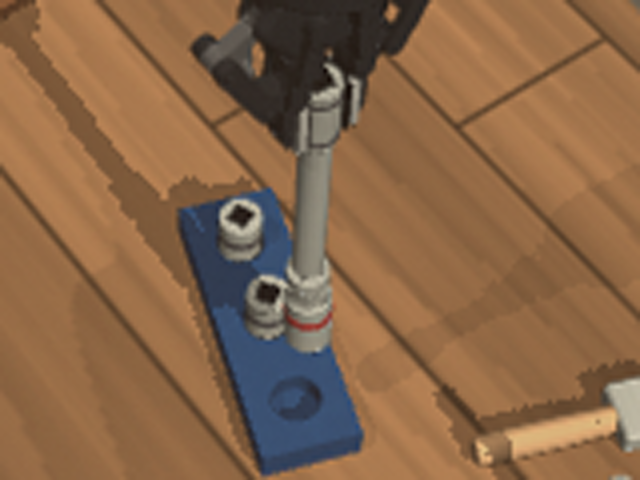

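The socket hangs home on the bar with the red band showing at scene px (297,211), and its well is empty. Next I'll carry it to a point in front of the clips.

```bash
python3 -m jog '[[[-0.04,0.004,0,0,0,0],[-0.05,0.004,0,0,0,0],[-0.05,0.004,0,0,0,0],[-0.05,0.004,0,0,0,0],[-0.05,0.004,0,0,0,0],[-0.04,0.004,0,0,0,0],[-0.015,0.004,0,0,0,0],[0,0,0,0,0,0]]]'; python3 -m jog '[[[0,0,0,0,0,8],[0,0,0,0,0,9.5],[0,0,0,0,0,9.5],[0,0,0,0,0,9.5],[0,0,0,0,0,9.5],[0,0,0,0,0,9.5],[0,0,0,0,0,9.5],[0,0,0,0,0,9.5],[0,0,0,0,0,5],[0,0,0,0,0,0]]]'; python3 - <<'E'
from h import *
delta([.5065,-.2706,.25],2.7)
E
```

```text
clock: 11.42
eef_pos: [0.5044, -0.2308, 0.279]
tool_rot: [0.718, 0.696, -0.005, -0.011]
ft_force: [-0.5, 0.5, -5.2]
grip_width: 0.0228
clock: 12.68
eef_pos: [0.503, -0.2112, 0.2743]
tool_rot: [0.998, 0.064, -0.016, -0.012]
ft_force: [0.6, 0.1, -4.7]
grip_width: 0.0224
t 12.68 tcp [ 0.503  -0.2112  0.2743] head 7.4 F [ 0.6  0.1 -4.7] w 0.0224 q6 149.6
shift [-0.0035  0.06    0.0229]
turn [-1.451   1.7773  4.681 ]
```

```bash
python3 -m jog '[[[-0.003,0.02,0.01,-1.4,1.8,4.7],[0,0.02,0.01,0,0,0],[0,0.018,0.01,0,0,0],[0,0,0.01,0,0,0],[0,0,0.01,0,0,0],[0,0,0,0,0,0],[0,0,0,0,0,0]]]'; python3 - <<'E'
from h import *
delta([.5065,-.2706,.212],2.7)
E
```

```text
clock: 13.55
eef_pos: [0.5046, -0.2676, 0.2196]
tool_rot: [1.0, 0.028, -0.001, -0.003]
ft_force: [-0.2, -0.0, -3.7]
grip_width: 0.0228
t 13.55 tcp [ 0.5046 -0.2676  0.2196] head 3.25 F [-0.2 -0.  -3.7] w 0.0228 q6 148.7
shift [0.0017 0.0032 0.0076]
turn [-0.3311  0.1339  0.5546]
```

```bash
python3 -m jog '[[[0.0017,0.01,0.004,-0.3,0.1,0.5],[0,0.015,0.003,0,0,0],[0,0.015,0,0,0,0],[0,0.012,0,0,0,0],[0,0,0,0,0,0],[0,0,0,0,0,0]]]'; python3 - <<'E'
from h import *
delta([.51025,-.3505,.211],2.7)
s=cam('scene');t=cam('top');cv2.imwrite('pics/m6.png',np.hstack([cv2.resize(s['img'][30:150,130:250],(400,400),interpolation=cv2.INTER_CUBIC),cv2.resize(t['img'][130:230,390:490],(400,400),interpolation=cv2.INTER_CUBIC)]))
E
```

```text
clock: 14.3
eef_pos: [0.5098, -0.3242, 0.2132]
tool_rot: [1.0, 0.023, 0.001, 0.001]
ft_force: [0.6, 0.5, -5.1]
grip_width: 0.0227
t 14.3 tcp [ 0.5098 -0.3242  0.2132] head 2.68 F [ 0.6  0.5 -5.1] w 0.0227 q6 144.9
shift [-0.0008  0.0263  0.0023]
turn [ 0.0838 -0.0961 -0.0181]
```

View pics/m6.png

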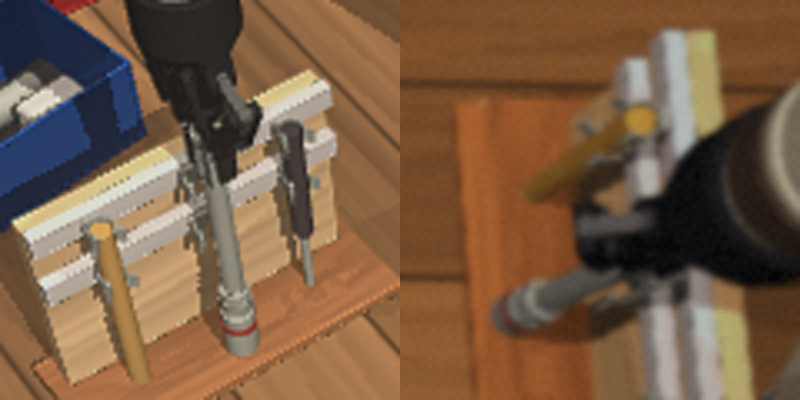

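The scene view shows the bar upright in front of the empty clips with the socket just above the foot. In the top view its slope lies between those of the drift and the punch. I'll push it in.

```bash
python3 -m jog '[[[-0.0008,0.008,0.001,0,0,0],[0,0.007,0,0,0,0]]]'; python3 -m jog '[[[0,0.005,0,0,0,0]]]'; python3 -m jog '[[[0,0.004,0,0,0,0]]]';  python3 -m jog '[[[0,0.004,0,0,0,0]]]'; python3 - <<'E'
from h import *
delta([.51025,-.3505,.211],2.7)
E
```

```text
clock: 14.65
eef_pos: [0.51, -0.3383, 0.2125]
tool_rot: [1.0, 0.025, 0.001, 0.0]
ft_force: [2.7, 4.5, -5.2]
grip_width: 0.0225
clock: 14.78
eef_pos: [0.5106, -0.3407, 0.2123]
tool_rot: [1.0, 0.025, 0.002, -0.003]
ft_force: [0.8, 9.3, -3.7]
grip_width: 0.0229
clock: 14.9
eef_pos: [0.5109, -0.3417, 0.2119]
tool_rot: [1.0, 0.026, 0.002, -0.007]
ft_force: [0.5, 10.0, -2.9]
grip_width: 0.0226
clock: 15.02
eef_pos: [0.5111, -0.3424, 0.2116]
tool_rot: [1.0, 0.027, 0.001, -0.011]
ft_force: [-0.1, 8.1, -2.2]
grip_width: 0.0227
t 15.03 tcp [ 0.5111 -0.3424  0.2116] head 3.09 F [-0.1  8.1 -2.2] w 0.0227 q6 142.6
shift [-0.0013  0.0081  0.0004]
turn [-1.1999 -0.199   0.3941]
```

```bash
python3 -m jog '[[[0,0.007,0,-1.5,0,0]]]'; python3 -m jog '[[[0,0.007,0,-1.2,0,0]]]'; python3 -m jog '[[[0,0.007,0,-0.8,0,0]]]'; python3 - <<'E'
from h import *
delta([.51025,-.3505,.211],2.7)
E
```

```text
clock: 15.15
eef_pos: [0.5112, -0.3465, 0.2106]
tool_rot: [1.0, 0.028, 0.001, -0.001]
ft_force: [-0.1, 3.9, -4.2]
grip_width: 0.023
clock: 15.28
eef_pos: [0.5116, -0.3515, 0.2105]
tool_rot: [1.0, 0.028, 0.002, 0.007]
ft_force: [-0.1, 10.6, 0.5]
grip_width: 0.0227
clock: 15.4
eef_pos: [0.5116, -0.3523, 0.2104]
tool_rot: [1.0, 0.03, 0.002, 0.007]
ft_force: [-2.3, 21.7, 5.4]
grip_width: 0.023
t 15.4 tcp [ 0.5116 -0.3523  0.2104] head 3.42 F [-2.3 21.7  5.4] w 0.023 q6 142.3
shift [-0.0013 -0.0019 -0.0006]
turn [ 0.8581 -0.1854  0.715 ]
```

```bash
python3 -m jog '[[[0,0.002,0,1.2,0,0],[0,0,0,0.5,0,0]]]'; python3 -m jog '[[[0,0,0.003,0,0,0]]]'; python3 -m jog '[[[0,0,0.003,0,0,0]]]'; python3 - <<'E'
from h import *
delta([.51025,-.3505,.2066],2.7)
E
```

```text
clock: 15.65
eef_pos: [0.5116, -0.3522, 0.2105]
tool_rot: [0.999, 0.031, 0.001, -0.009]
ft_force: [-0.3, -0.2, -5.4]
grip_width: 0.0225
clock: 15.78
eef_pos: [0.5116, -0.3523, 0.2078]
tool_rot: [0.999, 0.031, 0.001, -0.009]
ft_force: [-0.9, 3.8, -1.0]
grip_width: 0.0226
clock: 15.9
eef_pos: [0.5117, -0.3523, 0.2064]
tool_rot: [0.999, 0.031, 0.002, -0.009]
ft_force: [-4.7, 7.1, 11.5]
grip_width: 0.0227
t 15.9 tcp [ 0.5117 -0.3523  0.2064] head 3.51 F [-4.7  7.1 11.5] w 0.0227 q6 141.5
shift [-0.0013 -0.0019 -0.0001]
turn [-1.0195 -0.2359  0.8101]
```

```bash
python3 -m jog '[[[0,0.003,0,-1.3,0,0]]]'; python3 -m jog '[[[0,0.003,0,-0.5,0,0]]]'; python3 -m jog '[[[0,-0.001,-0.0005,0.2,0,0]]]'; python3 - <<'E'
from h import *
delta([.51025,-.3505,.2066],2.7)
s=cam('scene');t=cam('top');cv2.imwrite('pics/m7.png',np.hstack([cv2.resize(s['img'][50:130,150:230],(400,400),interpolation=cv2.INTER_CUBIC),cv2.resize(t['img'][150:230,400:480],(400,400),interpolation=cv2.INTER_CUBIC)]))
E
```

```text
clock: 16.02
eef_pos: [0.5116, -0.3524, 0.2066]
tool_rot: [1.0, 0.031, 0.002, -0.001]
ft_force: [-1.3, 13.0, -0.8]
grip_width: 0.0223
clock: 16.15
eef_pos: [0.5115, -0.3522, 0.2067]
tool_rot: [0.999, 0.032, 0.003, 0.001]
ft_force: [-1.7, 10.2, -0.1]
grip_width: 0.0225
clock: 16.27
eef_pos: [0.5115, -0.3514, 0.2072]
tool_rot: [0.999, 0.032, 0.003, -0.0]
ft_force: [-0.2, 0.2, -3.7]
grip_width: 0.0226
t 16.27 tcp [ 0.5115 -0.3514  0.2072] head 3.66 F [-0.2  0.2 -3.7] w 0.0226 q6 141.7
shift [-0.0012 -0.001   0.0006]
turn [-0.0498 -0.3044  0.9599]
```

View pics/m7.png

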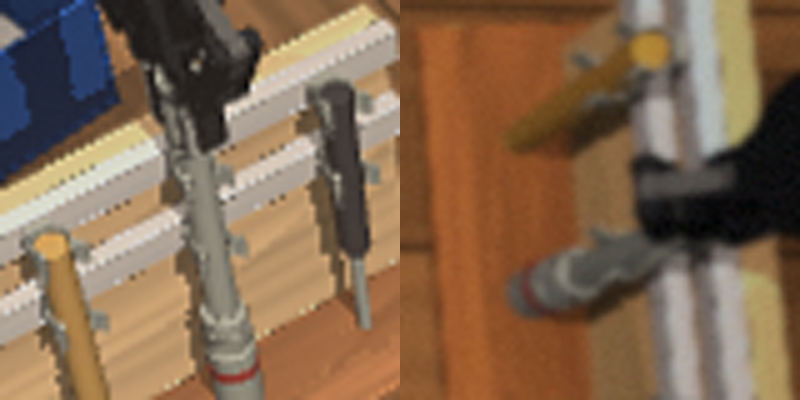

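The clip ears show either side of the shaft at both heights, the tool is upright and the side force is near zero. I'll press down onto the foot, release and retreat upward.

```bash
python3 -m jog '[[[0,0,0.001,0,0,0]]]'; python3 -m jog '[[[0,0,0,0,0,0],[0,0,0,0,0,0],[0,0,0,0,0,0],[0,0,0,0,0,0],[0,0,0,0,0,0]]]' 0.06; python3 -m jog '[[[0,0,-0.01,0,0,0],[0,0,-0.03,0,0,0],[0,0,-0.03,0,0,0],[0,0,-0.03,0,0,0],[0,-0.05,-0.02,0,0,0],[0,-0.06,0,0,0,0],[0,-0.06,0,0,0,0],[0,-0.06,0,0,0,0],[0,-0.06,0,0,0,0],[0,0,0,0,0,0]]]'; python3 - <<'E'
from h import *
s=cam('scene');t=cam('top');cv2.imwrite('pics/m8.png',np.hstack([cv2.resize(s['img'][40:140,140:240],(400,400),interpolation=cv2.INTER_CUBIC),cv2.resize(t['img'][150:240,400:490],(400,400),interpolation=cv2.INTER_CUBIC)]))
cv2.imwrite('pics/full.png',s['img']); delta()
P=np.array([.51025,-.3505]);
for z in(.246,.202,.082,.012): print(z,[proj(c,[*P,z]).ravel() for c in(s,t)])
E
```

```text
clock: 16.5
eef_pos: [0.5116, -0.3519, 0.2066]
tool_rot: [0.999, 0.032, 0.003, -0.001]
ft_force: [-1.8, 4.2, 3.3]
grip_width: 0.0227
clock: 17.12
eef_pos: [0.5131, -0.3557, 0.2092]
tool_rot: [1.0, 0.03, 0.006, 0.004]
ft_force: [-0.6, 0.2, -1.2]
grip_width: 0.06
clock: 18.38
eef_pos: [0.4951, -0.0582, 0.3368]
tool_rot: [0.999, 0.03, 0.011, 0.004]
ft_force: [0.3, -1.2, 0.1]
grip_width: 0.0601
t 18.48 tcp [ 0.4956 -0.0614  0.3365] head 3.12 F [-0.5 -0.2  0.3] w 0.06 q6 170.1
turn [ 0.5934 -1.1857 -0.0061]
0.246 [array([185.783 ,  64.4792]), array([466.2477, 191.4757])]
0.202 [array([188.4413,  78.0413]), array([456.961 , 195.5196])]
0.082 [array([194.9518, 111.2567]), array([435.8501, 204.7123])]
0.012 [array([198.3195, 128.4386]), array([425.7529, 209.1091])]
```

View pics/m8.png

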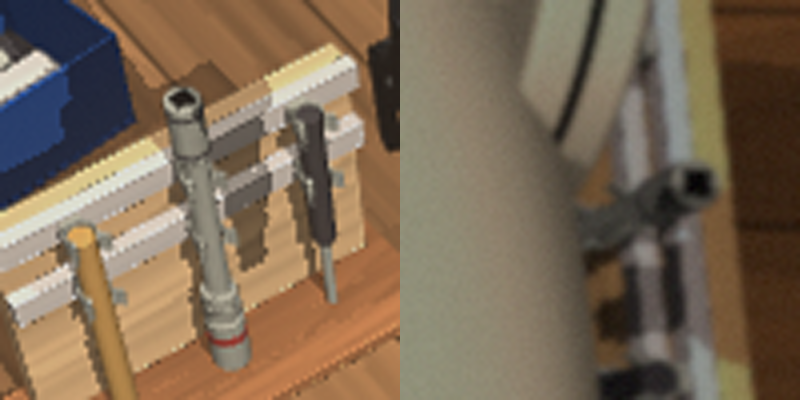

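View pics/full.png

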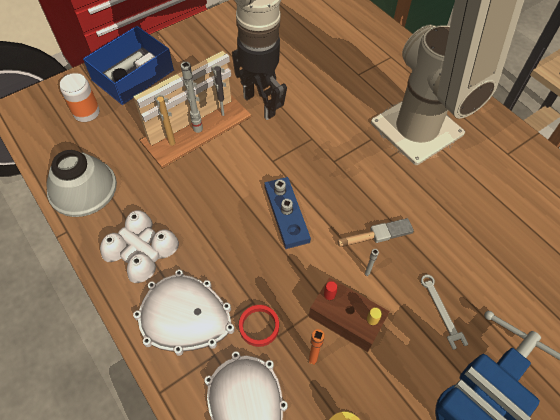

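The bar stands straight in both views. Its head top is at scene (185.8,65.5) and top (465.9,191.6), against predictions of (185.8,64.5) and (466.2,191.5). The socket foot is at scene (198.3,129.3), against (198.3,128.4). The other things are where they were, so I'll hand in.

```bash
python3 -c "
from workcell import bot
print(bot.get_obs()['clock']); print(bot.job_done())"
```

```text
18.475
the job is handed in; nothing more can be done
None
```

The bar is in the long socket and stands in the empty pair of clips on the rack's foot. I handed the job in at about 18.5 s.

- **Socket:** I lifted the bar by its head out of the block and pushed the drive into the red-banded socket. The force dipped as it clicked, and I then pressed with about 20 N. The lifted weight rose from about 3 N to 4.5 N, and the picture showed the socket hanging on the bar.
- **Clips:** I pushed the bar in, and the force dropped from 10 N to 4 N as it snapped. It then rose to about 22 N against the back of the clips. I lowered it until the socket met the foot, within 0.2 mm of the expected height, then let go and backed away.
- **Last checks:** The head top and socket base were within about 1 pixel (2 mm) of where an upright, seated bar should appear. The other sockets and loose things looked unmoved, and the gripper was well clear.
- **Disagreements:** One early rough reading of the bar's tip came out 13 mm too low, from a badly picked pixel, and I did not use it. I saw no separate force dip for each clip, so I judged the lower clip from the pictures and the upright stance.

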